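# Seat a lens barrel in the V-block of a wind-tunnel laser bench

## Task

Slide the bare-metal V-block over the base plate, without lifting it, from the outline it stands in into the other, empty outline, square to it, and let go of it. Then take the long slim lens barrel out of its rest, lay it lengthways and centred in the V, and finish while the fingers still hold it pressed down there, gently but several times harder than its own weight, so that it bears firmly on both sides of the V. Do not disturb the short thick barrel or anything else on the table.

Things in the scene. Friction and masses are not known exactly. Their poses are not given: they have to be found in the camera images.
- plate: dark steel base plate lying fixed on the table, 260 (x) x 310 (y) x 12 mm thick; origin at the centre of its underside. Two identical white rectangular outlines on its top, 140 mm apart along its y.
- mark_start: the outline in which the V-block stands at the start, 147 x 81 mm overall, drawn on the plate's top (12 mm above the table); its origin is the point over which the V-block's origin stands, its x axis is the direction of the V. It runs some 7 mm outside the V-block's foot all round.
- mark_free: the empty outline, same shape and axes as mark_start: the V-block's origin belongs over this origin (within 8 mm), its x axis along this one (within 0.1 rad).
- vblock: loose bare-metal V-block, 0.7 kg, standing on the plate's top. Origin on its underside, straight below the middle of the V; x along the V, z up. Foot 10 mm thick, from x = -85 to +45 mm, 64 mm wide (y). Two upright cheeks 12 mm thick, 60 mm wide, at x = -34 and +34 mm, tops 47 mm above the underside, each with a 90 degree V open to the top.
- tab (a point): grip point on the V-block's tab, a flat upright on the foot's -x end (towards the robot): x = -82 to -58 mm of the block's origin, 12 mm thick in y, top 51 mm above the underside. This point: 70 mm to -x of the block's origin, 35 mm above the underside; fingers close along y. Axes as the V-block.
- v_seat (a point): on the V-block: where the long barrel's centre lies when seated, 48 mm above the block's underside, halfway between the cheeks; x runs along the V. Here between the cheeks is a 56 mm wide gap, open down to the foot, with room for fingers gripping the barrel across its middle.
- jaw_left: the +y sloping face of the V in both cheeks (28 mm long down the slope), part of the V-block: one contact line of the barrel. Its origin is the V-block's origin.
- jaw_right: the -y sloping face of the V in both cheeks, part of the V-block: the other contact line. Its origin is the V-block's origin.
- barrel: the long slim lens barrel, a loose black cylinder with thin bright rings near its ends, 36 mm in diameter, 100 mm long, 0.12 to 0.24 kg, lying level in a rest. Its origin is its centre (the same point as barrel_center), x along its length.
- barrel_center (a point): centre of the long slim barrel, on its axis, halfway along; x along its length. Lying in its rest it is 44 mm above the table. Either end may point either way in the V. Gripped off-centre it can bear on one face only: pressed from above on its top, it bears on both alike.
- rest_long: the grey plastic rest fixed on the table under the long barrel; base 84 x 70 x 8 mm with two V-shaped uprights 10 mm thick at x = -34 and +34 mm, tops about 38 mm high and 40 mm wide, a 58 mm gap between them for fingers; origin at the centre of its underside, x along the barrel.
- spare: the short thick lens barrel, 50 mm in diameter, 56 mm long, lying in a rest of its own, its centre (origin) 52 mm above the table. Leave it alone.
- lens_ring: aluminium ring 42 mm across, 9 mm high, lying on the base plate beyond the outlines. Leave it alone. Origin at the centre of its underside.
- driver: screwdriver 170 mm long lying on the table. Leave it alone.
- cleaner: small bottle, 48 mm across, 110 mm high. Leave it alone. Origin at its underside.
- mug: white mug, 80 mm across, 90 mm high. Leave it alone. Origin at its underside.
- tape: brown disc-shaped roll, 90 mm across, 22 mm high, lying flat. Leave it alone. Origin at its underside.
- post: steel post 13 mm thick on a round foot 44 mm across, 83 mm high in all. Leave it alone. Origin at its underside.
- carton: small cardboard box 90 x 70 x 50 mm. Leave it alone. Origin at its underside.
Mind the look-alikes: they are no part of the job. What is shaped like the barrel but orange is not meant. Leave any pink look-alike of the vblock alone.

How it is judged:
On the way, in this order (a step that is already met when the one before it is completed fails the run):
1. the V-block stands in the empty outline, square to it, let go, the barrel still in its rest (horizontal distance between vblock and mark_free below 0.008 m and angle between the x axis of vblock and the x axis of mark_free, either way round below 0.1 rad and height (world z) of vblock between 0.009 and 0.015 m and contact force between the fingers and vblock below 0.3 N and linear speed of vblock below 0.02 m/s and distance between barrel_center and rest_long below 0.06 m), for 0.2 s.
2. the long barrel is lifted out of its rest (z of barrel_center in the frame of rest_long above 0.075 m and contact force between barrel and rest_long below 0.1 N and contact force between the fingers and barrel above 1 N), for 0.1 s.
At the end, for the whole second after the job is handed in: V-block in the formerly empty outline (8 mm, 0.1 rad); long barrel in its V: centre within 10 mm lengthways, 2 mm across and in height, 0.04 rad; fingers still on it (over 2 N), each V face pressed with over 3 N (weight alone gives at most 1.7 N); all at rest (horizontal distance between vblock and mark_free below 0.008 m and angle between the x axis of vblock and the x axis of mark_free, either way round below 0.1 rad and height (world z) of vblock between 0.009 and 0.015 m and x of barrel_center in the frame of v_seat between -0.01 and 0.01 m and y of barrel_center in the frame of v_seat between -0.002 and 0.002 m and z of barrel_center in the frame of v_seat between -0.002 and 0.002 m and angle between the x axis of barrel_center and the x axis of v_seat, either way round below 0.04 rad and contact force between barrel and jaw_left above 3 N and contact force between barrel and jaw_right above 3 N and contact force between the fingers and barrel above 2 N and linear speed of each of barrel, vblock below 0.01 m/s); the arm keeps its last pose, push and grip.
It fails at once if the V-block is lifted more than 5 mm or tipped (height (world z) of vblock above 0.017 m or angle between vblock's own z axis and vertical above 0.1 rad).
It fails at once if the barrel is pressed onto a V face with more than 50 N (contact force between barrel and jaw_left above 50 N or contact force between barrel and jaw_right above 50 N).
It fails at once if the short thick barrel is moved (distance of spare from where it was at the start of the episode above 0.015 m).
It fails at once if a bystander is moved (distance of any of lens_ring, driver, cleaner, mug, tape, post, carton from where it was at the start of the episode above 0.025 m).
It also fails if it takes over 72 s, if anything falls off the work surface, if the arm or the gripper's body presses on something with over 40 N, if the wrist force passes 120 N, or if a joint passes its speed limit or range.

## Robot

A 6-joint arm with a two-finger parallel gripper is mounted at the origin on the work surface. World frame = base frame: x ahead of the robot, y to its left, z up, the work surface at z = 0. Lengths are in m, angles in rad, forces in N, time in s.
With the tool pointing down it reaches from about 0.35 to 0.85 m from the base axis. Payload 8.1 kg.
Tool frame: the origin (TCP) lies at the centre of the arm's flange, where the gripper is bolted on; the fingertips stand 186 mm ahead of it and the grasp point (between the pads) lies 167 mm ahead of it (robot.grasp_offset is the distance from the TCP to the grasp point, in m); z points along the fingers, y is the line along which they close (so a half turn about z gives the same grasp; the last joint's range is limited). The gripper opens to 93 mm and grips with 3 to 60 N. Pads are 15 mm wide; open, the fingers measure 128 mm over their backs; the gripper's body (75 mm by 188 mm) begins 65 mm behind the grasp point.
Start: joints at [-1.327, 0.13, 1.488, -0, 1.523, -0.085], TCP at [0.194, -0.568, 0.405] pointing down, gripper open.
Joint ranges: [-2.96, 2.96], [-0.89, 2.26], [0.02, 2.5], [-1.34, 4.48], [0, 2.73], [-2.66, 2.66]. Speed limits (rad/s): [2.39, 2.39, 2.79, 3.14, 3.14, 3.14].

## Interface

Orientations are given as a rotation vector (axis times angle).
In Python, from plant import robot gives the robot as it stands.
- The arm moves only by the tool drive_tool, never from a script. Its argument "moves" is one flat list of numbers, 7 for each row, row after row: the finger opening in mm, from 0 to 93, then the shift along the tool's x, y, z in mm, then the turn, a rotation vector about the tool's x, y, z in degrees. A call has 1 to 8 rows; each row shifts and turns the commanded pose from where the row before left it, along the tool's axes as they then stand; what a row does not reach is not made up. A row lasts 1/10 s, in which the tool goes at most 50 mm and 8.59 degrees, less where a joint would pass 70% of its speed; a pose out of reach is approached as far as the arm can. A call is refused whole if a number of a shift passes 50 or a number of a turn 8.59, either way. A call with a gripper value outside its range is refused whole. The fingers move at their own pace and stop on an object; "grip_force" is the grip in N (left out, the last holds). Time passes only in rows, so rows that do not move let the fingers close. It gives the time, the measured TCP pose, the force, the opening and the grip force at its end, in the units of the state.
- robot.read_state(): the state, without advancing time (a new reading comes with each control period).
- robot.read_camera(name): name is "side" or "top" or "wrist"; returns a dict with "color" (384x512x3 uint8, red, green, blue), "depth" (384x512 float32, m along the optical axis (not along the pixel's ray), 0 where there is no reading), "mtx" (3x3 intrinsics, pixels), "dist_coeffs" ([k1, k2, p1, p2, k3] as OpenCV has them; the pictures are not rectified), "R" (3x3) and "t" (3): a world point X has camera coordinates R X + t. Camera axes: x right, y down, z forward; pixel columns grow to the right and rows downward; lengths in m; the calibration is good to about 2 mm. A picture is of the moment at which its call begins.
- robot.close_job(): hands the job in; it is judged then, once.
The state is a dict: "t": time; "q": joint angles; "dq": joint speeds; "joint_torque": joint torques, N m; "tool_pos": TCP position; "orientation": TCP orientation; "force": force on the tool from outside, world axes, zero at the start; "wrist_torque": the same for the moment, N m; "opening": finger opening in m; "gripper_force": force on a finger pad.
Only numpy, scipy, OpenCV 4.12 (cv2) and the standard library are available. Lean on these libraries where they do the work, as an engineer would, in place of code of your own. Each camera call takes 0.05 s, during which the arm holds its last target. There are 200 camera calls.

## Working session

There is one attempt and no reset: what is moved stays moved. The work goes in short steps, Python scripts to look and compute and a tool call to move; the robot and the scene stay as the last step left them, time stands still between calls to the robot, and variables do not carry over. Pictures are saved under pics/ and viewed, at most 10 in all, crops included, and the job is handed in when it is done.

Besides the shell and the picture viewer there is one more tool, called after ">>>" as name(argument=value, ...) on one line, values as JSON. drive_tool: Moves the arm, as the interface text tells. Its arguments: {"type":"object","properties":{"moves":{"type":"array","items":{"type":"number"}},"grip_force":{"type":"number"}},"required":["moves"]}

```bash
mkdir -p pics
cat > h.py <<'E'
import numpy as np, cv2
from plant import robot
def grab(n,name=None):
    c=robot.read_camera(n)
    if name: cv2.imwrite('pics/'+name,c['color'][:,:,::-1])
    return c
def ray(c,uv):
    p=cv2.undistortPoints(np.float64(uv).reshape(-1,1,2),c['mtx'],c['dist_coeffs']).reshape(-1,2)
    d=np.c_[p,np.ones(len(p))]@c['R']; o=-c['R'].T@c['t']; return o,d
def plane(c,uv,z):
    o,d=ray(c,uv); return o+d*((z-o[2])/d[:,2])[:,None]
def cloud(c):
    h,w=c['depth'].shape; v,u=np.mgrid[:h,:w]
    p=cv2.undistortPoints(np.stack([u,v],-1).reshape(-1,1,2).astype(float),c['mtx'],c['dist_coeffs']).reshape(-1,2)
    z=c['depth'].reshape(-1); X=(np.c_[p,np.ones(len(p))]*z[:,None]-c['t'])@c['R']
    X[z==0]=np.nan; return X.reshape(h,w,3)
E
python3 - <<'E'
from h import *
a=grab('top');b=grab('side')
np.save('top.npy',a,allow_pickle=True);np.save('side.npy',b,allow_pickle=True)
cv2.imwrite('pics/top1.png',cv2.resize(a['color'][:,:,::-1],(800,600)));cv2.imwrite('pics/side1.png',cv2.resize(b['color'][:,:,::-1],(800,600)))
s=robot.read_state();print(s)
for c in(a,b):print(-c['R'].T@c['t'],c['mtx'][0,0],(c['depth']>0).mean())
E
```

```text
{'t': 0.1, 'q': array([-1.32740956e+00,  1.31076537e-01,  1.48915599e+00,  9.19959074e-06,
        1.52296362e+00, -8.53897169e-02]), 'dq': array([ 2.60075207e-05, -2.14344616e-03, -3.54340825e-03, -6.54528966e-04,
        4.50781174e-04, -1.88593555e-03]), 'joint_torque': array([ 5.16465698e-04, -5.61342108e+01, -4.93094087e+01,  7.69631588e-02,
        2.91003438e-02, -7.06519472e-05]), 'tool_pos': array([ 0.19371251, -0.56766251,  0.40380543]), 'orientation': array([-3.09766221e+00, -5.13855632e-01,  1.84288595e-04]), 'force': array([0.64441734, 0.40020495, 0.13462948]), 'wrist_torque': array([-0.01109387,  0.05189696,  0.01532519]), 'gripper_force': 0.0, 'opening': 0.09339527270250066}
[ 0.41212988 -0.02140037  1.28531978] 384.1266191894114 0.9960378011067709
[0.40720939 0.83392205 0.91851315] 386.5445358888439 0.9961700439453125
```

View pics/top1.png

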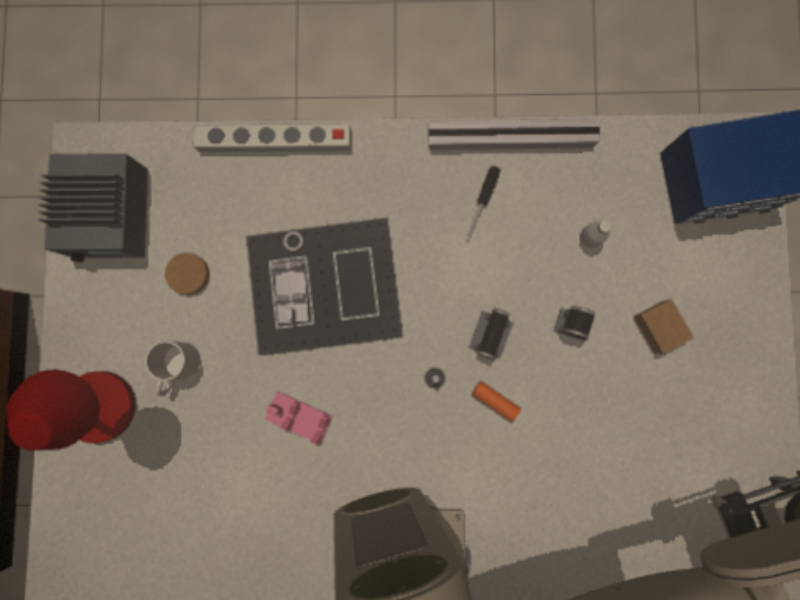

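View pics/side1.png

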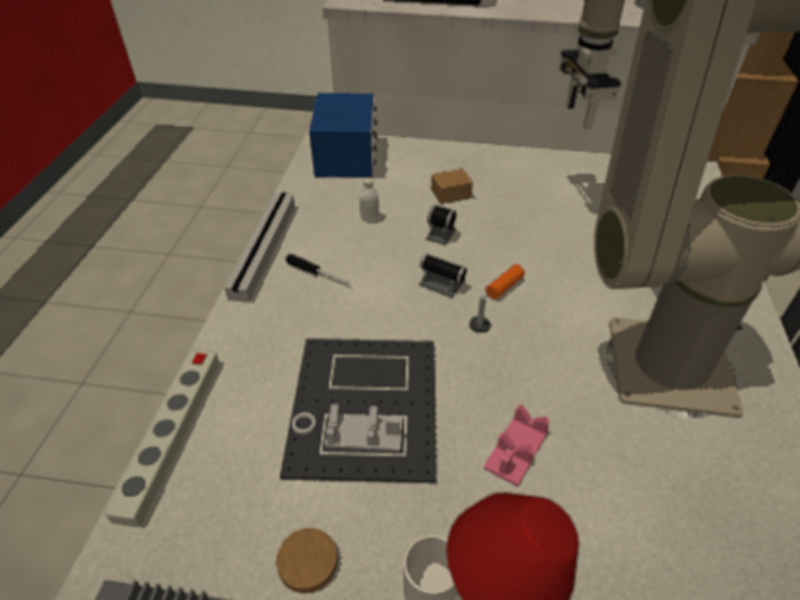

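The top view (800x600) shows the bare-metal V-block at (291,293) in its outline, and the empty outline at (357,283). The long black barrel in its rest is at (492,333), with its look-alikes being the orange cylinder (497,401) and the short thick barrel (576,322). The pink V-block is at (298,418). Next I measure the outlines, the block and the barrel, and take one crop to confirm which is which.

Run:
```python
from h import *
a=np.load('top.npy',allow_pickle=True).item(); im=a['color']; g=cv2.cvtColor(im,cv2.COLOR_RGB2GRAY); X=cloud(a)
crop=im[130:260,150:390,::-1]; cv2.imwrite('pics/crop1.png',cv2.resize(crop,None,fx=3.3,fy=3.3,interpolation=cv2.INTER_CUBIC))
def rect(m,z,lab):
    cs,_=cv2.findContours(m,cv2.RETR_EXTERNAL,cv2.CHAIN_APPROX_NONE)
    for c in cs:
        if cv2.contourArea(c)<150: continue
        P=plane(a,c.reshape(-1,2),z)[:,:2]
        (cx,cy),(w,h),an=cv2.minAreaRect((P*1000).astype(np.float32))
        if w<h:w,h,an=h,w,an+90
        print(lab,c.reshape(-1,2).mean(0).round(),'c',round(cx,1),round(cy,1),'size',round(w,1),round(h,1),'ang',round((an+90)%180-90,2))
roi=np.zeros_like(g);roi[140:228,160:258]=1
# within plate
rect(((g>95)&(roi>0)).astype(np.uint8)*255,.012,'white')
rect(((g<75)&(roi>0)).astype(np.uint8)*255,.012,'plate')
# height-based
Z=X[...,2]
def pts(m,lab):
    P=X[m][:,:2]*1000; r=cv2.minAreaRect(P.astype(np.float32)); print(lab,len(P),P.mean(0).round(1),np.round(r[0],1),np.round(r[1],1),round(r[2],2),'z',np.nanmax(X[m][:,2]).round(4))
v,u=np.mgrid[:384,:512]
box=lambda x0,x1,y0,y1:(u>x0)&(u<x1)&(v>y0)&(v<y1)
pts(box(170,205,160,215)&(Z>.040)&(Z<.09),'vblock top')
pts(box(170,205,200,215)&(Z>.045)&(Z<.09),'tab?')
pts(box(300,328,195,232)&(Z>.045),'barrel')
pts(box(300,328,195,232)&(Z>.055),'barrel top')
pts(box(355,382,195,220)&(Z>.05),'spare')
pts(box(270,287,234,252)&(Z>.03),'post')
b=np.load('side.npy',allow_pickle=True).item();Z2=cloud(b)
s=box(264,302,160,190)&(Z2[...,2]>.05)&(Z2[...,2]<.08)
P=Z2[s][:,:2]*1000;r=cv2.minAreaRect(P.astype(np.float32));print('side barrel',len(P),np.round(P.mean(0),1),r,Z2[s][:,2].max())
```

```text
white [186. 191.] c 561.3 256.5 size 149.4 83.8 ang 7.14
white [227. 181.] c 578.9 117.8 size 149.2 83.9 ang 7.26
white [216. 203.] c 572.0 181.9 size 326.5 292.9 ang 89.87
white [195. 144.] c 685.3 215.4 size 265.3 68.7 ang 89.54
plate [206. 182.] c 572.8 186.6 size 305.8 258.2 ang -82.77
vblock top 169 [563.4 254.6] [558.3 255.2] [122.8  63.2] 5.43 z 0.0677
tab? 18 [504.4 248. ] [504. 249.] [11.2 12.3] 5.73 z 0.0677
barrel 350 [ 467.6 -169.4] [ 467.2 -170.5] [35.7 99.7] 68.99 z 0.0678
barrel top 247 [ 466.9 -170.2] [ 467.2 -170.5] [31.2 99.9] 70.74 z 0.0678
spare 297 [ 488.9 -339.7] [ 489.  -343.2] [49.1 56.7] 72.8 z 0.0824
post 15 [376.6 -50.3] [376.4 -50. ] [9.3 9.4] 88.64 z 0.0845
side barrel 198 [ 470.  -163.4] ((471.07415771484375, -166.25950622558594), (32.301273345947266, 100.50315856933594), 70.08451843261719) 0.06502096841250087
```

View pics/crop1.png

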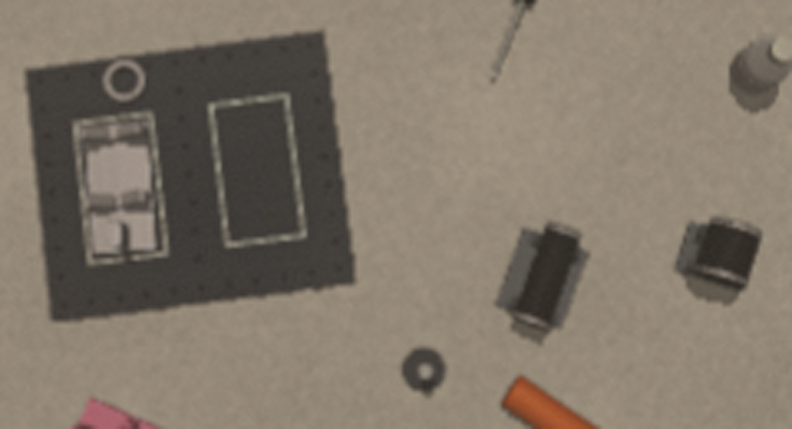

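The crop confirms the targets. The grey V-block is in the left outline with its tab at the lower end (crop 115,240). The right outline (257,170) is empty, and the long slim black barrel with bright rings is at (545,275). The short thick barrel (725,255), orange rod (550,405) and pink block (85,415) stay where they are. Now moving over the tab.

>>> drive_tool(moves=[60,0,0,0,0,0,5.8,60,0,0,0,0,0,5.8,60,26,-48,0,0,0,0,60,26,-48,0,0,0,0,60,26,-48,0,0,0,0,60,26,-48,0,0,0,0,60,26,-48,0,0,0,0,60,26,-48,0,0,0,0], grip_force=15)

```text
t: 0.9
tool_pos: [0.3024, -0.2862, 0.4043]
orientation: [-3.135, -0.197, 0.0]
force: [0.6, 0.8, 0.5]
opening: 0.0601
gripper_force: 0.0
```

>>> drive_tool(moves=[60,26,-48,0,0,0,0,60,26,-48,0,0,0,0,60,26,-48,0,0,0,0,60,26,-48,0,0,0,0,60,26,-48,0,0,0,0,60,26,-48,0,0,0,0,60,26,-48,0,0,0,0,60,26,-48,0,0,0,0])

```text
t: 1.7
tool_pos: [0.447, 0.087, 0.4046]
orientation: [3.135, 0.199, 0.0]
force: [0.4, -0.9, 0.1]
opening: 0.0601
gripper_force: 0.0
```

>>> drive_tool(moves=[60,26,-48,20,0,0,0,60,26,-48,20,0,0,0,60,0,0,20,0,0,0,60,0,0,20,0,0,0,60,0,0,7,0,0,0,60,0,0,0,0,0,0])

```text
t: 2.3
tool_pos: [0.4803, 0.1721, 0.3219]
orientation: [3.135, 0.198, -0.005]
force: [0.1, -0.3, 0.4]
opening: 0.0601
gripper_force: 0.0
```

```bash
cat >> h.py <<'E'
from scipy.spatial.transform import Rotation as Ro
def tool():
    s=robot.read_state(); R=Ro.from_rotvec(s['orientation']).as_matrix()
    p=s['tool_pos']+R[:,2]*robot.grasp_offset
    return s,R,p,np.degrees(np.arctan2(R[1,0],R[0,0]))
def go(x,y,z,yaw):  # mm, deg: grasp target -> turn about tool z, then shift in tool axes
    s,R,p,w=tool(); d=(w-yaw+90)%180-90; R2=R@Ro.from_rotvec([0,0,np.radians(d)]).as_matrix()
    print('t',round(s['t'],2),'grasp',(p*1000).round(1),'yaw',w.round(2),'tilt',R[:2,2].round(4),'F',s['force'].round(1),'open',round(s['opening']*1000,1),'gf',round(s['gripper_force'],1))
    print('turn z',d.round(2),'then shift',(R2.T@(np.array([x,y,z])-p*1000)).round(1))
E
python3 - <<'E'
from h import *
go(511.7,250.2,150,7.2)
c=grab('wrist','w1.png');np.save('w1.npy',c,allow_pickle=True)
print(-c['R'].T@c['t'],c['R'].round(2))
E
```

```text
t 2.3 grasp [479.8 171.9 154.6] yaw 7.23 tilt [-0.0029 -0.0007] F [ 0.1 -0.3  0.4] open 60.1 gf 0.0
turn z 0.03 then shift [ 41.5 -73.6   4.5]
[0.55408307 0.17999841 0.30198054] [[ 0.13 -0.99  0.  ]
 [-0.96 -0.12  0.27]
 [-0.27 -0.03 -0.96]]
```

View pics/w1.png

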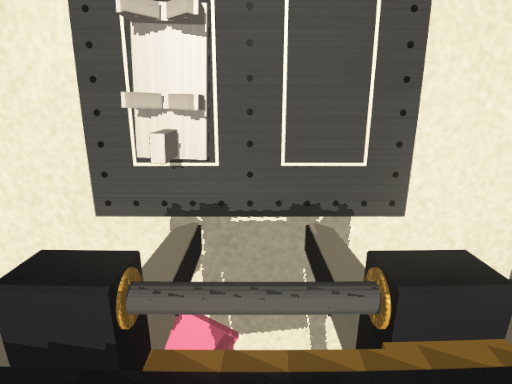

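The wrist picture shows the V-block upper left, its tab at (163,146), the empty outline at (325,80), and the pads at the bottom. I locate the tab top from the wrist depth.

Run:
```python
from h import *
c=np.load('w1.npy',allow_pickle=True).item();X=cloud(c)*1000
v,u=np.mgrid[:384,:512]
for lab,(x0,x1,y0,y1) in dict(tab=(140,190,120,170),cheek=(115,210,85,112)).items():
    m=(u>x0)&(u<x1)&(v>y0)&(v<y1)&(X[...,2]>50)&(X[...,2]<75)
    P=X[m]; top=P[:,2]>np.percentile(P[:,2],90)-4; Q=P[top]
    print(lab,len(Q),Q.mean(0).round(1),cv2.minAreaRect(Q[:,:2].astype(np.float32)),np.median(Q[:,2]))
m=(u>100)&(u<400)&(v>0)&(v<215)
print('plate z',np.nanmedian(X[(u>225)&(u<275)&(v>20)&(v<150)][:,2]))
# free outline near edge and sides, rays onto plate
g=cv2.cvtColor(c['color'],cv2.COLOR_RGB2GRAY)
w=((g>140)&(u>270)&(u<390)&(v<175)).astype(np.uint8)*255
k=max(cv2.findContours(w,cv2.RETR_EXTERNAL,cv2.CHAIN_APPROX_NONE)[0],key=len).reshape(-1,2)
q=np.argwhere(w>0)[:,::-1]; P=plane(c,q,.012)[:,:2]*1000
r=np.radians(7.2);ax=np.array([np.cos(r),np.sin(r)]);ay=np.array([-np.sin(r),np.cos(r)])
A=(P@ax);B=P@ay
near=A<A.min()+4; print('near edge A',A.min(),'B range',B.min(),B.max(), 'mid along y',(B.min()+B.max())/2)
f=np.polyfit(B[near],A[near],1);print('near slope deg',np.degrees(np.arctan(f[0])))
A0=A.min()+147/2+20; B0=(B.min()+B.max())/2; print('mark_free origin est',A0*ax+B0*ay,'from top',np.array([578.9,117.8])+20*ax)
```

```text
tab 508 [512.1 248.4  63.1] ((511.8717956542969, 248.6200408935547), (24.07448959350586, 12.468175888061523), 3.7374143600463867) 63.158823360390116
cheek 478 [547.5 252.   54.9] ((547.4624633789062, 251.88153076171875), (12.006820678710938, 60.40519332885742), 4.696771144866943) 54.63743704196584
plate z 12.302625025403911
near edge A 515.9328730542072 B range 0.692095303592943 82.98451920316879 mid along y 41.83830725338087
near slope deg 0.21318608599449168
mark_free origin est [599.38358249 117.89059232] from top [598.74229403 120.30666467]
```

```bash
python3 -c "
from h import *
go(512,248.5,47,4.7)"
```

```text
t 2.35 grasp [480.7 172.  156. ] yaw 7.22 tilt [-0.0008 -0.0002] F [-0.1 -0.3 -0.3] open 60.2 gf 0.0
turn z 2.52 then shift [ 37.6 -73.7 109. ]
```

>>> drive_tool(moves=[60,0,0,0,0,0,2.5,60,13,-25,0,0,0,0,60,13,-25,0,0,0,0,60,11.6,-23.7,0,0,0,0,60,0,0,25,0,0,0,60,0,0,25,0,0,0,60,0,0,0,0,0,0,60,0,0,0,0,0,0])

```text
t: 3.15
tool_pos: [0.5126, 0.2486, 0.2745]
orientation: [-3.139, -0.129, -0.001]
force: [-0.3, -0.2, 0.9]
opening: 0.06
gripper_force: 0.0
```

Run:
```python
from h import *
go(512,248.5,47,4.7)
c=grab('wrist','w2.png');X=cloud(c)*1000
v,u=np.mgrid[:384,:512]
m=(X[...,2]>60)&(X[...,2]<66)&(np.hypot(X[...,0]-512,X[...,1]-248.5)<25)
Q=X[m];print(len(Q),Q.mean(0).round(1),cv2.minAreaRect(Q[:,:2].astype(np.float32)))
```

```text
t 3.15 grasp [512.7 248.6 107.2] yaw 4.7 tilt [0.0005 0.0002] F [-0.3 -0.2  0.9] open 60.0 gf 0.0
turn z 0.0 then shift [-0.7  0.  60.2]
629 [512.4 249.3  63.3] ((511.906982421875, 249.24755859375), (24.225318908691406, 11.393969535827637), 4.242751598358154)
```

>>> drive_tool(moves=[60,0,-0.5,20,0,0,0,60,0,0,20,0,0,0,60,0,0,20,0,0,0,60,0,0,0,0,0,0,30,0,0,0,0,0,0,14,0,0,0,0,0,0,5,0,0,0,0,0,0,5,0,0,0,0,0,0], grip_force=15)

```text
t: 4.0
tool_pos: [0.5127, 0.2495, 0.2146]
orientation: [-3.138, -0.13, -0.003]
force: [0.1, -0.5, -0.5]
opening: 0.0326
gripper_force: 0.0
```

>>> drive_tool(moves=[5,0,0,0,0,0,0,5,0,0,0,0,0,0,5,0,0,0,0,0,0,5,0,0,0,0,0,0], grip_force=45)

```text
t: 4.4
tool_pos: [0.5123, 0.2496, 0.2135]
orientation: [-3.138, -0.13, -0.0]
force: [-1.8, 1.6, 2.1]
opening: 0.0118
gripper_force: 45.0
```

Run:
```python
from h import *
go(530,109,47,7.3)
```

```text
t 4.4 grasp [512.3 249.7  46.2] yaw 4.75 tilt [0.0001 0.0005] F [-1.8  1.6  2.1] open 11.8 gf 45.0
turn z -2.55 then shift [ -0.3 141.8  -0.9]
```

>>> drive_tool(moves=[5,0,0,0,0,0,-0.9,5,0,0,0,0,0,-0.9,5,0,0,0,0,0,-0.8,5,0,8,0,0,0,0,5,0,12,0,0,0,0,5,0,12,0,0,0,0,5,0,12,0,0,0,0,5,0,12,0,0,0,0])

```text
t: 5.2
tool_pos: [0.5194, 0.1936, 0.2135]
orientation: [-3.134, -0.202, -0.0]
force: [-0.4, 5.3, 1.9]
opening: 0.0116
gripper_force: 45.0
```

Run:
```python
from h import *
go(530,109,47,7.3)
```

```text
t 5.2 grasp [519.4 193.9  46.2] yaw 7.37 tilt [0.0001 0.0014] F [-0.4  5.3  1.9] open 11.6 gf 45.0
turn z 0.07 then shift [-0.2 85.5 -0.9]
```

>>> drive_tool(moves=[5,0,12,0,0,0,0,5,0,12,0,0,0,0,5,0,12,0,0,0,0,5,0,12,0,0,0,0,5,0,12,0,0,0,0,5,0,12,0,0,0,0,5,0,10,0,0,0,0,5,0,0,0,0,0,0])

```text
t: 6.0
tool_pos: [0.53, 0.1111, 0.2135]
orientation: [3.134, 0.2, 0.0]
force: [-0.6, -4.3, 3.0]
opening: 0.0118
gripper_force: 45.0
```

```bash
cat > chk.py <<'E'
from h import *
go(530,109,47,7.3)
t=grab('top')
cv2.imwrite('pics/t%d.png'%int(robot.read_state()['t']*100),cv2.resize(t['color'][135:235,155:265,::-1],None,fx=6,fy=6,interpolation=cv2.INTER_CUBIC))
X=cloud(t)*1000
for lab,n in (('cheeks',(45,62)),):
    m=(X[...,2]>48)&(X[...,2]<63)&(np.hypot(X[...,0]-585,X[...,1]-116)<75)
    P=X[m];print(lab,len(P),P.mean(0).round(1),cv2.minAreaRect(P[:,:2].astype(np.float32)))
c=grab('wrist');np.save('w.npy',c,allow_pickle=True)
cv2.imwrite('pics/w%d.png'%int(robot.read_state()['t']*100),c['color'][:,:,::-1])
X=cloud(c)*1000;r=np.radians(7.3);ax=np.array([np.cos(r),np.sin(r)])
for off in(-34,34):
    q=np.array([599.4,117.9])+off*ax
    m=(X[...,2]>50)&(X[...,2]<61)&(np.abs((X[...,:2]-q)@ax)<14)&(np.hypot(X[...,0]-q[0],X[...,1]-q[1])<45)
    P=X[m]
    if len(P)>10: print('cheek',off,'expect',q.round(1),len(P),P.mean(0).round(1),cv2.minAreaRect(P[:,:2].astype(np.float32)))
E
python3 chk.py; ls pics
```

```text
t 6.0 grasp [530.  111.   46.2] yaw 7.29 tilt [ 0.0001 -0.0008] F [-0.6 -4.3  3. ] open 11.8 gf 45.0
turn z -0.01 then shift [-0.3  2.  -0.8]
cheeks 0 [nan nan nan] ((0.0, 0.0), (0.0, 0.0), 0.0)
cheek -34 expect [565.7 113.6] 1722 [565.9 113.9  54. ] ((565.279296875, 114.26242065429688), (12.66781997680664, 59.73046112060547), 7.414107322692871)
cheek 34 expect [633.1 122.2] 2382 [632.4 123.   54.1] ((632.6765747070312, 123.09713745117188), (12.769991874694824, 60.527286529541016), 7.477207183837891)
crop1.png
side1.png
t605.png
top1.png
w1.png
w2.png
w610.pngchk.py:8: RuntimeWarning: Mean of empty slice.
  P=X[m];print(lab,len(P),P.mean(0).round(1),cv2.minAreaRect(P[:,:2].astype(np.float32)))
  ret = um.true_divide(
```

View pics/w610.png

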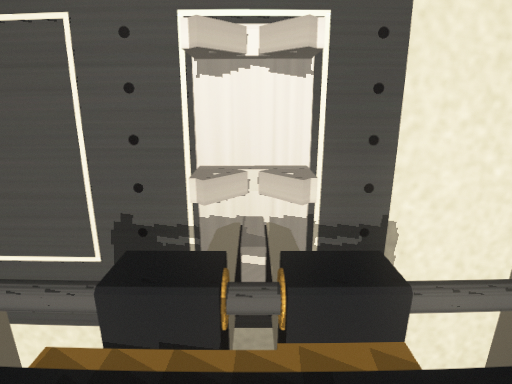

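The block sits squarely in the outline with even gaps on both sides (left 188–195, right 314–320). Releasing it and going up.

>>> drive_tool(moves=[16,0,0,0,0,0,0,40,0,0,0,0,0,0,40,0,0,0,0,0,0,40,0,0,0,0,0,0,40,0,0,-15,0,0,0,60,0,0,-35,0,0,0,60,0,0,-35,0,0,0,60,0,0,-35,0,0,0], grip_force=15)

```text
t: 6.9
tool_pos: [0.5297, 0.1126, 0.3358]
orientation: [-3.135, -0.201, -0.001]
force: [0.8, -0.0, -0.7]
opening: 0.0579
gripper_force: 0.0
```

>>> drive_tool(moves=[70,0,0,0,0,0,6.6,70,0,0,0,0,0,6.6,70,0,0,0,0,0,6.6,70,0,0,0,0,0,6.6,70,0,0,0,0,0,0])

```text
t: 7.4
tool_pos: [0.5299, 0.1126, 0.3346]
orientation: [-3.097, 0.523, -0.002]
force: [0.5, -0.5, 0.7]
opening: 0.07
gripper_force: 0.0
```

Run:
```python
from h import *
go(467,-171,130,-19.3)
c=grab('wrist');X=cloud(c)*1000
r=np.radians(7.3);ax=np.array([np.cos(r),np.sin(r)])
for off in(-34,34):
    q=np.array([599.4,117.9])+off*ax
    m=(X[...,2]>50)&(X[...,2]<61)&(np.abs((X[...,:2]-q)@ax)<14)&(np.hypot(X[...,0]-q[0],X[...,1]-q[1])<45)
    P=X[m]
    if len(P)>10: print('cheek',off,'expect',q.round(1),len(P),P.mean(0).round(1),cv2.minAreaRect(P[:,:2].astype(np.float32)))
```

```text
t 7.4 grasp [530.1 112.6 167.3] yaw -19.16 tilt [0.0012 0.0002] F [ 0.5 -0.5  0.7] open 70.0 gf 0.0
turn z 0.14 then shift [ 34.1 288.5  37.2]
cheek -34 expect [565.7 113.6] 501 [565.6 113.5  54.2] ((565.3025512695312, 114.66419982910156), (12.285112380981445, 59.90878677368164), 7.440252780914307)
cheek 34 expect [633.1 122.2] 637 [632.3 122.3  54. ] ((632.3231201171875, 122.81502532958984), (12.438097953796387, 60.23898696899414), 7.329288959503174)
```

>>> drive_tool(moves=[70,5,25,0,0,0,0,70,6,48,0,0,0,0,70,6,48,0,0,0,0,70,6,48,0,0,0,0,70,6,48,0,0,0,0,70,6,48,10,0,0,0,70,3,24,10,0,0,0,70,0,0,0,0,0,0])

```text
t: 8.25
tool_pos: [0.4701, -0.1757, 0.3125]
orientation: [3.098, -0.521, -0.003]
force: [-0.2, -0.2, -0.1]
opening: 0.0699
gripper_force: 0.0
```

```bash
cat > bar.py <<'E'
from h import *
import sys
cx,cy=float(sys.argv[1]),float(sys.argv[2]); zc=float(sys.argv[3])
c=grab('wrist');cv2.imwrite('pics/w%d.png'%int(robot.read_state()['t']*100),c['color'][:,:,::-1])
X=cloud(c)*1000;g=c['color'].max(2)
m=(X[...,2]>zc+7)&(X[...,2]<zc+24)&(np.hypot(X[...,0]-cx,X[...,1]-cy)<62)
P=X[m];P=P[np.abs(P[:,2]-np.median(P[:,2]))<15]
r=cv2.minAreaRect(P[:,:2].astype(np.float32));print(len(P),P.mean(0).round(1),r,'ztop',np.percentile(P[:,2],[50,98]))
# axis from ridge line: top strip
R=P[P[:,2]>zc+16.5];mu=R[:,:2].mean(0);d=np.linalg.svd(R[:,:2]-mu,full_matrices=False)[2][0];d*=np.sign(d[0])
s=(P[:,:2]-mu)@d; n=np.array([-d[1],d[0]]); 
print('ridge',mu.round(1),'yaw',np.degrees(np.arctan2(d[1],d[0])).round(2),'ends',s.min().round(1),s.max().round(1),'centre',(mu+d*(s.min()+s.max())/2).round(1))
E
python3 bar.py 467 -171 44; python3 -c "
from h import *
go(467,-171,100,-19.3)"; ls pics|tail -2
```

```text
4917 [ 473.  -172.7   59.3] ((469.8505859375, -171.64356994628906), (34.19518280029297, 101.04725646972656), 69.04523468017578) ztop [60.15889494 62.99388379]
ridge [ 472.2 -172.4] yaw -20.75 ends -53.0 48.1 centre [ 469.9 -171.5]
t 8.3 grasp [ 470.6 -174.1  145.8] yaw -19.08 tilt [-0.001   0.0006] F [ 0.2  0.2 -0.7] open 69.9 gf 0.0
turn z 0.22 then shift [-4.4 -1.8 45.8]
w610.png
w830.png
```

View pics/w830.png

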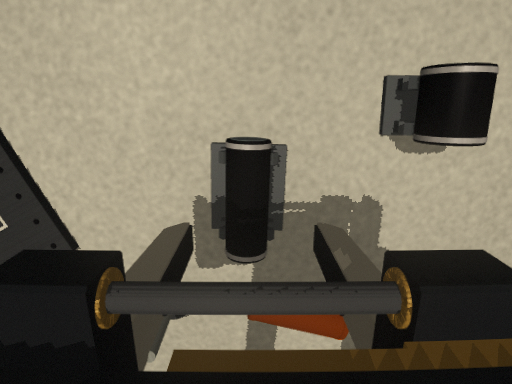

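```bash
python3 -c "
from h import *
go(470,-171.5,44,-20.7)"
```

```text
t 8.3 grasp [ 470.6 -174.1  145.8] yaw -19.08 tilt [-0.001   0.0006] F [ 0.2  0.2 -0.7] open 69.9 gf 0.0
turn z 1.62 then shift [ -1.4  -2.2 101.8]
```

The wrist view shows the long slim black barrel between the open fingers at (248,200), with the spare well clear at (455,105). Going down to grip it.

>>> drive_tool(moves=[70,0,0,0,0,0,1.6,70,-1.4,-2.2,20,0,0,0,70,0,0,30,0,0,0,70,0,0,30,0,0,0,70,0,0,21,0,0,0,70,0,0,0,0,0,0,45,0,0,0,0,0,0,38,0,0,0,0,0,0], grip_force=12)

```text
t: 9.1
tool_pos: [0.472, -0.1704, 0.2143]
orientation: [3.09, -0.562, 0.004]
force: [0.4, -0.1, -0.7]
opening: 0.0584
gripper_force: 0.0
```

>>> drive_tool(moves=[20,0,0,0,0,0,0,20,0,0,0,0,0,0,20,0,0,0,0,0,0,20,0,0,0,0,0,0])

```text
t: 9.5
tool_pos: [0.4712, -0.1708, 0.2131]
orientation: [3.09, -0.564, 0.002]
force: [-1.3, -0.3, 4.6]
opening: 0.0357
gripper_force: 12.0
```

```bash
python3 -c "
from h import *
go(470,-171.5,164,-20.7)"
```

```text
t 9.5 grasp [ 471.4 -170.9   45.8] yaw -20.67 tilt [ 0.0011 -0.0006] F [-1.3 -0.3  4.6] open 35.7 gf 12.0
turn z 0.03 then shift [  -0.9    1.  -118.2]
```

>>> drive_tool(moves=[20,0,0,0,0,0,0,20,0,0,-8,0,0,0,20,0,0,-20,0,0,0,20,0,0,-25,0,0,0,20,0,0,-25,0,0,0,20,0,0,-25,0,0,0,20,0,0,-17,0,0,0,20,0,0,0,0,0,0], grip_force=22)

```text
t: 10.3
tool_pos: [0.4716, -0.1709, 0.3353]
orientation: [3.09, -0.563, 0.007]
force: [2.0, -0.6, -2.3]
opening: 0.0355
gripper_force: 22.0
```

>>> drive_tool(moves=[20,0,0,0,0,0,-7,20,0,0,0,0,0,-7,20,0,0,0,0,0,-7,20,0,0,0,0,0,-7,20,0,0,0,0,0,0])

```text
t: 10.8
tool_pos: [0.4704, -0.1703, 0.3308]
orientation: [-3.134, -0.204, 0.003]
force: [0.5, 0.1, -1.8]
opening: 0.0357
gripper_force: 22.0
```

```bash
python3 -c "
from h import *
go(598.8,118.7,140,7.4)"; python3 bar.py 471 -171 165
```

```text
t 10.8 grasp [ 470.  -170.1  163.5] yaw 7.45 tilt [-0.0022  0.0011] F [ 0.5  0.1 -1.8] open 35.7 gf 22.0
turn z 0.05 then shift [ 164.9 -269.8   23.5]
10424 [ 479.4 -170.2  177.9] ((470.16363525390625, -174.55239868164062), (102.89684295654297, 63.209320068359375), 24.451705932617188) ztop [178.21423973 186.35621409]
ridge [ 478.  -170.3] yaw -82.7 ends -32.7 33.3 centre [ 478.  -170.6]
```

>>> drive_tool(moves=[20,12,-20,0,0,0,0,20,27,-44,0,0,0,0,20,27,-44,0,0,0,0,20,27,-44,0,0,0,0,20,27,-44,0,0,0,0,20,25,-41,0,0,0,0,20,15,-24,0,0,0,0,20,5,-8,0,0,0,0])

```text
t: 11.65
tool_pos: [0.5978, 0.1143, 0.3313]
orientation: [-3.135, -0.2, 0.002]
force: [-0.4, -0.1, -0.9]
opening: 0.0353
gripper_force: 22.0
```

>>> drive_tool(moves=[20,0,0,0,0,0,0,20,0,0,0,0,0,0])

```text
t: 11.85
tool_pos: [0.5971, 0.1105, 0.3317]
orientation: [3.135, 0.198, -0.002]
force: [-0.3, -1.5, -1.5]
opening: 0.0354
gripper_force: 22.0
```

```bash
cat > chk2.py <<'E'
from h import *
import sys
z=float(sys.argv[1])
go(598.8,118.7,z,7.4)
c=grab('wrist','c%d.png'%int(z));X=cloud(c)*1000
r=np.radians(7.4);ax=np.array([np.cos(r),np.sin(r)]);ay=np.array([-ax[1],ax[0]])
D=X[...,:2]-np.array([598.8,118.7]);A=D@ax;B=D@ay
m=(X[...,2]>50)&(X[...,2]<61)&(np.abs(A-34)<14)&(np.abs(B)<40)
P=X[m]; 
if len(P): print('far cheek A,B ranges',len(P),np.percentile(A[m],[1,99]).round(1),np.percentile(B[m],[1,99]).round(1),cv2.minAreaRect(P[:,:2].astype(np.float32)))
m=(X[...,2]>z-5)&(X[...,2]<z+20)&(np.abs(A)<75)&(np.abs(B)<17)&(A>10)
print('barrel far end A',np.percentile(A[m],[99,99.8]).round(1),'B',np.percentile(B[m],[1,99]).round(1))
top=m&(A>12)&(A<48)
print('ztop',[np.percentile(X[...,2][top&(np.abs(A-a)<4)],97).round(1) for a in(16,24,32,40)])
E
python3 chk2.py 140
```

```text
t 11.85 grasp [596.9 110.4 164.4] yaw 7.25 tilt [-0.0013 -0.0007] F [-0.3 -1.5 -1.5] open 35.4 gf 22.0
turn z -0.15 then shift [ 3.  -8.  24.4]
far cheek A,B ranges 492 [28.4 40.2] [-29.8  28.8] ((632.8155517578125, 122.9118423461914), (12.23284912109375, 59.3077392578125), 7.607729911804199)
barrel far end A [45.9 45.9] B [-16.7   6.4]Traceback (most recent call last):
  File "chk2.py", line 14, in <module>
    print('ztop',[np.percentile(X[...,2][top&(np.abs(A-a)<4)],97).round(1) for a in(16,24,32,40)])
                  ~~~~~~~~~~~~~^^^^^^^^^^^^^^^^^^^^^^^^^^^^^^^^^^
    return _quantile_unchecked(
        a, q, axis, out, overwrite_input, method, keepdims, weights)
    return _ureduce(a,
                    func=_quantile_ureduce_func,
    ...<5 lines>...
                    overwrite_input=overwrite_input,
                    method=method)
    r = func(a, **kwargs)
    result = _quantile(arr,
                       quantiles=q,
    ...<2 lines>...
                       out=out,
                       weights=wgt)
    slices_having_nans = np.isnan(arr[-1, ...])
                                  ~~~^^^^^^^^^
IndexError: index -1 is out of bounds for axis 0 with size 0
```

View pics/c140.png

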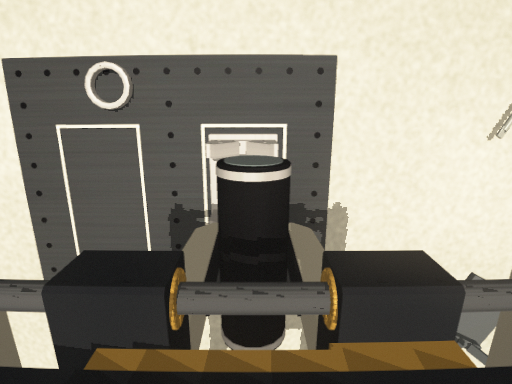

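The barrel is held, far ring at (254,165), aligned with the V behind it at (243,145). The grasp is still about 8 mm short in y, so I correct that and lower it partway.

>>> drive_tool(moves=[20,3,-8,0,0,0,-0.2,20,0,0,12,0,0,0,20,0,0,22,0,0,0,20,0,0,20,0,0,0,20,0,0,10,0,0,0,20,0,0,0,0,0,0,20,0,0,0,0,0,0])

```text
t: 12.6
tool_pos: [0.5996, 0.1196, 0.2686]
orientation: [3.135, 0.206, 0.0]
force: [-0.2, -0.1, -1.3]
opening: 0.0356
gripper_force: 22.0
```

```bash
python3 chk2.py 100
```

```text
t 12.6 grasp [599.6 119.6 101.3] yaw 7.52 tilt [0.0002 0.    ] F [-0.2 -0.1 -1.3] open 35.6 gf 22.0
turn z 0.12 then shift [-0.9  0.8  1.3]
far cheek A,B ranges 353 [28.5 40.3] [-29.7  30. ] ((632.7517700195312, 123.28916931152344), (12.142439842224121, 60.05393600463867), 7.222476959228516)
barrel far end A [49.7 49.7] B [-16.4  16.4]
ztop [np.float64(118.1), np.float64(118.1), np.float64(118.2), np.float64(118.3)]
```

Barrel is level, centred over the V in both directions (far end A 49.7, B ±16.4), so lower it.

>>> drive_tool(moves=[20,0,0,12,0,0,0,20,0,0,12,0,0,0,20,0,0,8,0,0,0,20,0,0,4,0,0,0,20,0,0,2,0,0,0,20,0,0,0,0,0,0,20,0,0,0,0,0,0])

```text
t: 13.35
tool_pos: [0.5997, 0.1197, 0.2307]
orientation: [3.135, 0.207, 0.001]
force: [1.2, 0.2, -0.4]
opening: 0.0351
gripper_force: 22.0
```

```bash
python3 chk2.py 62
```

```text
t 13.35 grasp [599.8 119.7  63.4] yaw 7.54 tilt [ 0.0008 -0.    ] F [ 1.2  0.2 -0.4] open 35.1 gf 22.0
turn z 0.14 then shift [-1.2  0.9  1.4]
far cheek A,B ranges 980 [28.3 40.4] [-29.8  29.3] ((632.826171875, 122.81973266601562), (12.479263305664062, 59.73753356933594), 7.187456130981445)
barrel far end A [49.9 50. ] B [-16.4  16.4]
ztop [np.float64(80.1), np.float64(80.3), np.float64(80.1), np.float64(80.4)]
```

>>> drive_tool(moves=[20,0,0,0.5,0,0,0,20,0,0,0.5,0,0,0,20,0,0,0.5,0,0,0,20,0,0,0,0,0,0])

```text
t: 13.8
tool_pos: [0.5997, 0.1199, 0.2294]
orientation: [-3.135, -0.207, -0.001]
force: [-1.2, 1.8, 2.7]
opening: 0.0356
gripper_force: 22.0
```

>>> drive_tool(moves=[20,0,0,0.5,0,0,0,20,0,0,0,0,0,0], grip_force=10)

```text
t: 14.0
tool_pos: [0.5997, 0.12, 0.2292]
orientation: [-3.134, -0.207, -0.002]
force: [-2.3, 1.0, 5.8]
opening: 0.0357
gripper_force: 10.0
```

>>> drive_tool(moves=[45,0,0,0,0,0,0,55,0,0,0,0,0,0,55,0,0,-10,0,0,0,55,0,0,-20,0,0,0,55,0,0,-25,0,0,0,20,0,0,0,0,0,0,0,0,0,0,0,0,0,0,0,0,0,0,0,0], grip_force=5)

```text
t: 14.8
tool_pos: [0.5991, 0.1196, 0.2824]
orientation: [3.135, 0.206, -0.002]
force: [-0.2, -0.0, -0.6]
opening: 0.0357
gripper_force: 0.0
```

>>> drive_tool(moves=[0,0,0,0,0,0,0,0,0,0,0,0,0,0,0,0,0,0,0,0,0])

```text
t: 15.1
tool_pos: [0.5992, 0.1197, 0.2826]
orientation: [3.135, 0.207, -0.002]
force: [0.0, -0.9, 1.0]
opening: 0.0114
gripper_force: 0.0
```

```bash
sed -i "s/z=float(sys.argv\[1\])/z=float(sys.argv[1]);zb=float(sys.argv[2])/; s/>z-5)/>zb-5)/; s/<z+20)/<zb+20)/" chk2.py; python3 chk2.py 100 60
```

```text
t 15.1 grasp [599.  119.7 115.3] yaw 7.54 tilt [-0.0012 -0.0001] F [ 0.  -0.9  1. ] open 11.4 gf 0.0
turn z 0.14 then shift [-0.3  0.9 15.3]
far cheek A,B ranges 600 [28.3 40.3] [-29.6  29.6] ((636.085693359375, 123.6160659790039), (19.202898025512695, 60.05531311035156), 7.067185401916504)
barrel far end A [49.8 49.9] B [-16.4  16.5]
ztop [np.float64(78.7), np.float64(78.7), np.float64(78.9), np.float64(78.6)]
```

View pics/c100.png

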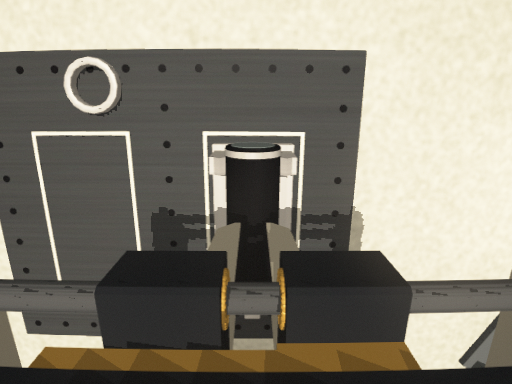

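Barrel is seated level and centred in the V (far ring at (253,150), between the cheek tops). Now close the fingers and press on its top.

>>> drive_tool(moves=[0,0,0,0,0,0,0,0,0,0,0,0,0,0,0,0,0,6,0,0,0,0,0,0,6,0,0,0,0,0,0,3,0,0,0,0,0,0,0,0,0,0,0,0,0,0,0,0,0])

```text
t: 15.85
tool_pos: [0.5994, 0.1197, 0.2681]
orientation: [-3.135, -0.207, 0.001]
force: [0.1, 0.0, -0.3]
opening: -0.0
gripper_force: 0.0
```

>>> drive_tool(moves=[0,0,0,1,0,0,0,0,0,0,0,0,0,0,0,0,0,0.5,0,0,0,0,0,0,0,0,0,0])

```text
t: 16.25
tool_pos: [0.5995, 0.1197, 0.2669]
orientation: [3.135, 0.206, 0.0]
force: [1.1, 0.4, -0.9]
opening: 0.0006
gripper_force: 0.0
```

>>> drive_tool(moves=[0,0,0,1,0,0,0,0,0,0,0,0,0,0,0,0,0,1,0,0,0,0,0,0,0,0,0,0])

```text
t: 16.65
tool_pos: [0.5994, 0.1197, 0.2647]
orientation: [3.135, 0.207, -0.0]
force: [-0.3, 0.0, 0.6]
opening: 0.0006
gripper_force: 0.0
```

>>> drive_tool(moves=[0,0,0,0.7,0,0,0,0,0,0,0,0,0,0,0,0,0,0,0,0,0])

```text
t: 16.95
tool_pos: [0.5995, 0.1197, 0.2643]
orientation: [-3.135, -0.207, -0.0]
force: [-1.0, -0.3, 2.4]
opening: 0.0
gripper_force: 1.1
```

>>> drive_tool(moves=[0,0,0,0.7,0,0,0,0,0,0,0,0,0,0,0,0,0,0.7,0,0,0,0,0,0,0,0,0,0,0,0,0,0,0,0,0])

```text
t: 17.45
tool_pos: [0.5996, 0.1198, 0.2641]
orientation: [3.135, 0.207, 0.001]
force: [-5.8, -0.5, 10.5]
opening: 0.0005
gripper_force: 5.5
```

>>> drive_tool(moves=[0,-0.4,0,0,0,0,0,0,0,0,0.3,0,0,0,0,0,0,0,0,0,0,0,0,0,0,0,0,0])

```text
t: 17.85
tool_pos: [0.5994, 0.1197, 0.2641]
orientation: [3.135, 0.207, 0.002]
force: [-5.2, -1.3, 10.4]
opening: 0.0001
gripper_force: 5.8
```

```bash
for i in 1 2; do python3 chk2.py 97 60; done; python3 -c "
from h import *
for _ in range(4):
    grab('wrist');s=robot.read_state();print(s['t'],s['force'].round(1),s['gripper_force'],s['tool_pos'].round(4))"
```

```text
t 17.85 grasp [599.6 119.7  96.8] yaw 7.54 tilt [0.0013 0.0001] F [-5.2 -1.3 10.4] open 0.1 gf 5.8
turn z 0.14 then shift [-0.9  0.9 -0.2]
far cheek A,B ranges 723 [28.3 40.3] [-29.7  29.6] ((632.7678833007812, 123.04625701904297), (12.391167640686035, 59.829986572265625), 7.234640598297119)
barrel far end A [49.9 50. ] B [-16.5  16.5]
ztop [np.float64(78.8), np.float64(78.6), np.float64(78.6), np.float64(78.6)]
t 17.9 grasp [599.6 119.7  96.9] yaw 7.54 tilt [0.0013 0.0001] F [-4.3 -0.3 10.9] open 0.6 gf 5.8
turn z 0.14 then shift [-0.9  0.9 -0.1]
far cheek A,B ranges 723 [28.3 40.3] [-29.6  29.6] ((632.7061767578125, 122.97373962402344), (12.373870849609375, 59.92477035522461), 7.275855541229248)
barrel far end A [49.9 50. ] B [-16.5  16.5]
ztop [np.float64(78.6), np.float64(78.6), np.float64(78.7), np.float64(78.6)]
18.0 [-4.7 -1.7 11.1] 5.757456833962351 [0.5994 0.1197 0.2642]
18.05 [-5.2  0.1 11.3] 5.757863349281251 [0.5994 0.1197 0.2641]
18.1 [-4.6  0.1 11.3] 5.756720874924213 [0.5994 0.1197 0.2641]
18.15 [-5.7  0.2 11.1] 5.757448920048773 [0.5994 0.1197 0.2641]
```

```bash
python3 -c "
from h import *
print(robot.close_job())"
```

```text
the job is handed in; nothing more can be done
None
```

I slid the V-block into the empty outline, square to it, and let go. The long barrel now lies centred in its V, pressed from above by the closed fingers with about 11 N (roughly 8 N per face). I handed the job in at 18 s; `close_job()` returned no verdict.

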